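# Lock the spindle and take off a retaining cap of unknown thread hand

## Robot

A 6-joint arm with a two-finger parallel gripper is mounted at the origin on the work surface. World frame = base frame: x ahead of the robot, y to its left, z up, the work surface at z = 0. Lengths are in m, angles in degrees, forces in N, time in s.
With the tool pointing down it reaches from about 0.4 to 0.825 m from the base axis. Payload 7 kg.
Tool frame: the origin (TCP) lies between the finger pads; the fingertips stand 11 mm ahead of it and the grasp point (between the pads) lies 8 mm behind it; z points along the fingers, y is the direction in which the jaws open and shut (so a half turn about z gives the same grasp; the last joint's range is limited). The gripper opens to 88 mm and grips with 3 to 60 N. Pads are 19 mm wide; open, the fingers measure 130 mm over their backs; the gripper's body (78 mm by 193 mm) begins 47 mm behind the grasp point.
Start: joints at [81.652, 20.546, 0.682, 0, -70.136, -16.507], TCP at [0.284, 0.612, 0.238] pointing down, gripper open.
Joint ranges: [-176.03, 176.03], [-82.01, 121.73], [-58.28, 71.71], [-173.87, 95.51], [-174.79, -0.11], [-173.66, 173.66]. Speed limits (degrees/s): [136.94, 136.94, 172.46, 180, 180, 180].

## Interface

Orientations are given as [roll, pitch, yaw] about the fixed x, y, z axes, in that order (R = Rz(yaw) Ry(pitch) Rx(roll)).
In Python, from plant import r gives the robot as it stands.
- The arm moves only by the shell command python3 -m inch 'ROWS' [OPENING] [FORCE]. ROWS is JSON, a list of rows, each an object of numbers: "x", "y", "z": the shift along the tool's x, y, z as a fraction of full scale; "yaw": the turn about the tool's z as a fraction of full scale. In form: [{"x": .., "y": .., "z": .., "yaw": ..}, ...]. A call has 1 to 5 rows; each row shifts and turns the pose as measured when the row begins, along the tool's axes as they then stand; what a row does not reach is not made up. Full scale, the value 1, is 0.025 m for a shift and 4 degrees for a turn. A row lasts 1/12 s, in which the tool goes at most 41.7 mm and 7.16 degrees, less where a joint would pass 70% of its speed; a pose out of reach is approached as far as the arm can. A call with a number of a shift or a turn outside -1 to 1 is refused whole. A call with a gripper value outside its range is refused whole. OPENING is the opening, from -1 (shut) to 1 (fully open), set as the call begins (- or left out, the last holds). The fingers move at their own pace and stop on an object; FORCE is the grip in N (left out, the last holds). Time passes only in rows, so rows that do not move let the fingers close. It gives the time, the measured TCP pose, the force and the opening at its end, in the units of the state.
- r.get_state(): the state, without advancing time (a new reading comes with each control period).
- r.capture(name): name is "scene" or "top" or "wrist"; returns (picture, depth): 384x512x3 uint8, red, green, blue; 384x512 float32, m along the optical axis (not along the pixel's ray), 0 where there is no reading.
- r.camera_info(name): a dict with "mtx" (3x3 intrinsics, pixels), "k1" (the pictures are not rectified: a ray, as slopes to the right and down, at radius r is drawn at 1 + k1 r^2 times it, then the intrinsics apply), "pose" (4x4, takes a point from camera to world coordinates). Camera axes: x right, y down, z forward; pixel columns grow to the right and rows downward; lengths in m; the calibration is good to about 2 mm. A picture is of the moment at which its call begins: read the wrist's pose just before it. camera_info takes no time and is no camera call; for the wrist camera it gives the pose at the moment of the call.
- r.close_job(): hands the job in, once; it reports no verdict.
The state is a dict: "time_s": time; "joints": joint angles; "qd": joint speeds; "joint_torque": joint torques, N m; "tcp_pos": TCP position; "eef_rot": TCP orientation; "contact_force": force on the tool from outside, world axes, zero at the start; "moment": the same for the moment, N m; "gripper_width": finger opening in m.
Only numpy, scipy, OpenCV 4.12 (cv2) and the standard library are available. Lean on these libraries where they do the work, as an engineer would, in place of code of your own. Each camera call takes 0.05 s, during which the arm holds its last target. There are 200 camera calls.

## Task

The toothed pulley of this belt drive unit has to come off for a belt change. Slide the spindle-lock bolt fully home into the notch of the lock disc so that the spindle cannot turn, then unscrew the knurled retaining cap: drive units come with left-hand and right-hand threads and nothing outside shows which, so if it will not give one way, try the other, and go on in the direction that gives until it is free. Lift the cap off and finish still holding it in the gripper, level and still, its underside at least 5 cm above the end of the spindle, with the bolt left home and the wrench, spare pulley and bearing lying about left where they are.

Things in the scene. Friction and masses are not known exactly. Their poses are not given: they have to be found in the camera images.
- drive_unit: belt drive unit screwed to the bench: dark base plate 130 x 345 mm, grey gear case with an upright spindle. Origin on the spindle axis at bench level, z up. The spindle lock lies to its +y side (to y = 150 mm), the motor to its -y side (to y = -192 mm) with a terminal box at y = -85 to -147 mm, top at z = 128 mm, which is the tallest part besides the cap
- lock_notch (a point): the notch that faces the bolt at the start, 40 mm from the spindle axis along the unit's +y, 60 mm above the bench, 15 mm wide: one of six in the castellated lock disc (96 mm across, z = 54 to 66 mm) under the toothed pulley (55 mm across, up to z = 90 mm). Disc, pulley and spindle turn together, easily (0.04 N m), until the bolt is in a notch
- lock_bolt (a joint): the spindle-lock bolt, a 12 mm round-nosed steel rod at z = 60 mm that slides in its guides along the unit's -y direction, towards the spindle: 0 fully drawn, 0.025 m fully home with its nose in the notch; starts drawn, at 0 to 0.006; stays where it is left; about 2 N to slide
- bolt_knob (a point): centre of the top of the bolt's upright black knob, 109 mm above the bench; the knob is 18 mm across and 30 mm tall (z = 79 to 109 mm) on a 10 mm stem and slides with the bolt: it stands 100 mm from the spindle axis at joint 0, 75 mm when home. The bolt guides before and behind it reach up to z = 72 mm
- cap: the round knurled black retaining cap on the spindle end, 48 mm across, 46 mm tall, about 0.12 kg; origin at the centre of its underside (95 mm above the bench when on), z up. The upper 24 mm are solid, the skirt below is hollow. Two small dark pin holes in its steel top, on its x axis, 26 mm apart, show how it has turned
- spindle_end (a point): centre of the top of the threaded spindle, inside the cap, 114 mm above the bench. Coarse two-start thread, either hand; the cap sits tight on a 10 N spring washer, 0.2 to 0.3 N m to start it. The wrong way it is stopped hard within 0.15 rad; the right way it eases, may rise 4 mm in 1.4 rad, and lifts straight off once turned 1.65 rad or more (it meets a stop at about 2.3)
- wrench: open-ended wrench 170 mm long lying beside the unit, a bystander; origin under its middle
- spare_pulley: spare toothed pulley, 55 mm across, 28 mm tall, standing loose on the bench, a bystander; origin under its centre
- bearing: ball bearing, ring 52 mm across, 15 mm tall, lying loose on the bench, a bystander; origin under its centre

How it is judged:
By the outcome, as a careful person would: the job done as asked, in the order asked, and still so for the second after the job is handed in, while the arm keeps its last pose, push and grip.
It also fails if it takes over 51 s, if anything falls off the work surface, if the arm or the gripper's body presses on something with over 40 N, if the wrist force passes 120 N, or if a joint passes its speed limit or range.

## Working session

There is one attempt and no reset: what is moved stays moved. The work goes in short steps, Python scripts to look and compute and a shell command to move; the robot and the scene stay as the last step left them, time stands still between calls to the robot, and variables do not carry over. Pictures are saved under pics/ and viewed, about 8 in all and at most 12, crops included, and the job is handed in when it is done.

```bash
ls; mkdir -p pics; python3 - <<'E'
from plant import r
import cv2,numpy as np
s=r.get_state();print({k:np.round(v,3).tolist() for k,v in s.items()})
for n in("top","scene"):
    p,d=r.capture(n);cv2.imwrite(f"pics/{n}0.png",p[:,:,::-1]);np.save(f"pics/{n}0d.npy",d)
    i=r.camera_info(n);print(n,np.round(i["mtx"],1).tolist(),i["k1"],np.round(i["pose"],3).tolist())
E
```

```text
pics
{'time_s': 0.0, 'joints': [81.653, 20.591, 0.633, -0.02, -70.134, -16.505], 'qd': [0.002, -0.037, -0.048, 0.008, -0.012, 0.088], 'joint_torque': [-0.0, -58.272, 29.305, 6.997, 0.007, -0.0], 'tcp_pos': [0.284, 0.612, 0.237], 'eef_rot': [179.906, -0.008, -24.858], 'contact_force': [-0.501, 0.64, -0.172], 'moment': [0.022, 0.02, 0.03], 'gripper_width': 0.088}
top [[413.7, 0.0, 245.0], [0.0, 413.7, 185.7], [0.0, 0.0, 1.0]] -0.010762831322460201 [[0.021, -0.989, 0.149, 0.487], [-1.0, -0.02, 0.008, 0.0], [-0.005, -0.149, -0.989, 0.931], [0.0, 0.0, 0.0, 1.0]]
scene [[443.1, 0.0, 257.5], [0.0, 443.1, 185.7], [0.0, 0.0, 1.0]] -0.17177987203767256 [[-0.621, 0.417, -0.664, 1.315], [0.784, 0.338, -0.521, 0.557], [0.007, -0.844, -0.536, 0.675], [0.0, 0.0, 0.0, 1.0]]
```

View pics/top0.png

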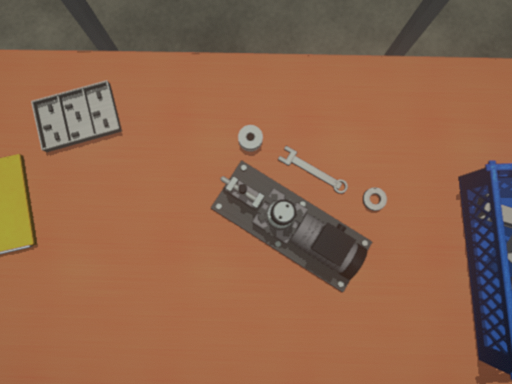

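View pics/scene0.png

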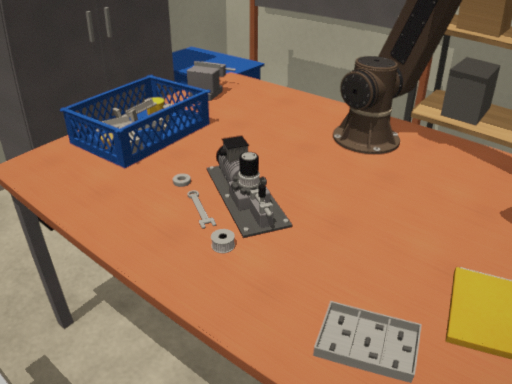

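Top view: the cap's steel top is at (283,211), the bolt knob near (242,187), and the base plate runs from (228,185) to (356,266). The wrench is at (315,170), the bearing at (375,199) and the spare pulley at (250,138).

```bash
cat > h.py <<'E'
import numpy as np,cv2
from plant import r
def ray(i,uv):
    m=i["mtx"];q=np.array([(uv[0]-m[0,2])/m[0,0],(uv[1]-m[1,2])/m[1,1]]);s=q.copy()
    for _ in range(8): s=q/(1+i["k1"]*(s@s))
    return i["pose"][:3,3],i["pose"][:3,:3]@np.array([s[0],s[1],1])
def onz(i,uv,z):
    i={k:np.array(v) for k,v in i.items()}
    o,d=ray(i,uv);return o+d*(z-o[2])/d[2]
E
python3 - <<'E'
from h import *
p=cv2.imread("pics/top0.png");i=r.camera_info("top")
g=cv2.cvtColor(p,cv2.COLOR_BGR2GRAY)
hsv=cv2.cvtColor(p,cv2.COLOR_BGR2HSV)
# plate: non-orange region
m=((hsv[...,1]<110)).astype(np.uint8)*255
m[:140]=0;m[:,:205]=0;m[:,385:]=0;m[300:]=0
n,l,st,c=cv2.connectedComponentsWithStats(m)
for k in range(1,n):
    if st[k,4]>60: print(st[k],c[k],onz(i,c[k],0).round(4))
k=1+np.argmax(st[1:,4]);cn=np.argwhere(l==k)[:,::-1].astype(np.float32)
R=cv2.minAreaRect(cn);b=cv2.boxPoints(R);print(b)
W=np.array([onz(i,q,0.01)[:2] for q in b]);print(W.round(4))
c=p[150:300,200:380];cv2.imwrite("pics/c0.png",cv2.resize(c,None,fx=4.4,fy=4,interpolation=cv2.INTER_CUBIC) if 0 else cv2.resize(c,None,fx=4,fy=4,interpolation=cv2.INTER_CUBIC))
E
```

```text
[238 140  25  12 233] [250.05150215 144.61802575] [ 0.7237 -0.0015  0.    ]
[278 146  70  48 746] [312.74530831 170.10455764] [ 0.6667 -0.146   0.    ]
[ 211  161  161  131 9119] [291.39127097 225.22677925] [ 0.54   -0.0976  0.    ]
[363 187  22  24 373] [373.89008043 198.44504021] [ 0.6042 -0.2841  0.    ]
[[203.57062 203.81764]
 [235.07062 154.31764]
 [374.57648 243.0941 ]
 [343.07648 292.59412]]
[[ 0.5832  0.1   ]
 [ 0.6979  0.0322]
 [ 0.5038 -0.28  ]
 [ 0.3961 -0.2092]]
```

View pics/c0.png

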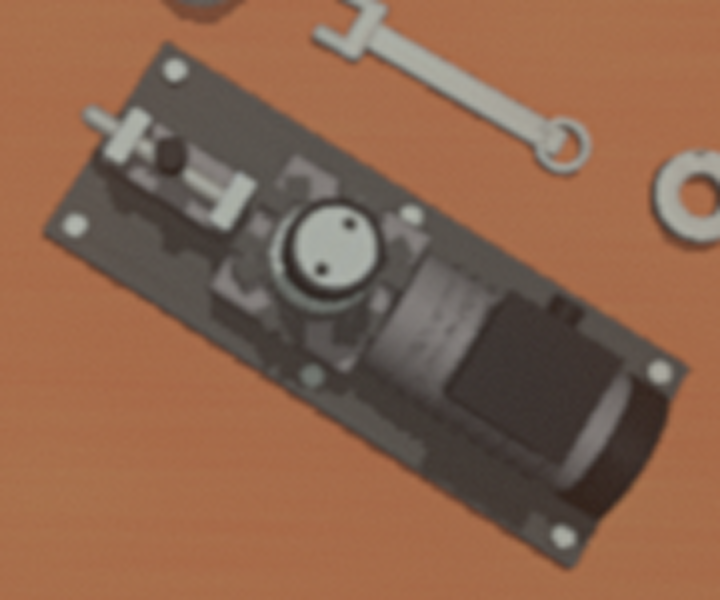

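Crop: cap top centre is at crop (337,248), with pin holes at (349,224) and (321,269). The knob is at (171,155). Plate corners are at (167,43), (45,235), (688,370) and (572,570).

```bash
python3 - <<'E'
from h import *
i=r.camera_info("top")
f=lambda u,v,z:onz(i,((u+.5)/4+200-.5,(v+.5)/4+150-.5),z)[:2]
P=[f(*q,0.01) for q in((167,43),(45,235),(688,370),(572,570))]
for q in P: print(q.round(4))
ay=(P[0]+P[1]-P[2]-P[3]);print("unit +y dir",np.degrees(np.arctan2(ay[1],ay[0])))
ax=P[0]+P[2]-P[1]-P[3];print("len",np.linalg.norm(ay)/2,np.linalg.norm(ax)/2,"x dir",np.degrees(np.arctan2(ax[1],ax[0])))
u=ay/np.linalg.norm(ay);print("plate mid",sum(P)/4, "axis (mid +21mm)",sum(P)/4+u*.021)
c=f(337,248,.141);k=f(171,155,.109);h=f(349,224,.141)-f(321,269,.141)
print("cap",c,"knob",k,"d",np.linalg.norm(k-c),np.degrees(np.arctan2(*(k-c)[::-1])),"holes",np.linalg.norm(h),np.degrees(np.arctan2(h[1],h[0])))
print("x0 proj", (k-c)@u)
print("seed wrist",np.round(r.camera_info("wrist")["pose"],3).tolist(),r.camera_info("wrist")["mtx"].round(1).tolist())
E
```

```text
[0.6841 0.0176]
[0.5733 0.0833]
[ 0.5058 -0.2736]
[ 0.3971 -0.2082]
unit +y dir 58.68368511595309
len 0.34098371549502676 0.12782376050732017 x dir -30.848528735320066
plate mid [ 0.54007434 -0.09523179] axis (mid +21mm) [ 0.55098935 -0.07729126]
cap [ 0.55764596 -0.06831448] knob [0.60557579 0.01245406] d 0.09391924294211916 59.314172623747936 holes 0.02552147995427699 -31.218295025922334
x0 proj 0.09391355666642238
seed wrist [[-0.42, -0.865, -0.274, 0.359], [-0.907, 0.401, 0.125, 0.579], [0.002, 0.301, -0.954, 0.384], [0.0, 0.0, 0.0, 1.0]] [[308.0, 0.0, 249.8], [0.0, 308.0, 190.7], [0.0, 0.0, 1.0]]
```

```bash
A='[{"x":1,"y":0.75,"yaw":0},{"x":1,"y":0.75,"yaw":0},{"x":1,"y":0.75,"yaw":0},{"x":1,"y":0.75,"yaw":0},{"x":1,"y":0.75,"yaw":0}]' ; python3 -m inch '[{"x":1,"y":0.75},{"x":1,"y":0.75},{"x":1,"y":0.75},{"x":1,"y":0.75},{"x":1,"y":0.75}]'
python3 -m inch '[{"x":1,"y":0.75},{"x":1,"y":0.75},{"x":1,"y":0.75},{"x":1,"y":0.75},{"x":1,"y":0.75}]'
```

```text
validation failed for argument at $[0]...
validation failed for argument at $[0]...
```

```bash
python3 -m inch '[{"x":1,"y":0.75,"z":0,"yaw":0},{"x":1,"y":0.75,"z":0,"yaw":0},{"x":1,"y":0.75,"z":0,"yaw":0},{"x":1,"y":0.75,"z":0,"yaw":0},{"x":1,"y":0.75,"z":0,"yaw":0}]'
python3 -m inch '[{"x":1,"y":0.75,"z":0,"yaw":0},{"x":1,"y":0.75,"z":0,"yaw":0},{"x":1,"y":0.75,"z":0,"yaw":0},{"x":1,"y":0.75,"z":0,"yaw":0},{"x":1,"y":0.75,"z":0,"yaw":0}]'
```

```text
time_s: 0.52
tcp_pos: [0.3563, 0.4734, 0.2322]
eef_rot: [179.6, -0.0, -24.5]
contact_force: [1.0, 0.2, 0.9]
gripper_width: 0.0875
time_s: 0.93
tcp_pos: [0.4326, 0.3282, 0.2314]
eef_rot: [179.4, 0.0, -24.4]
contact_force: [0.3, -0.2, -0.2]
gripper_width: 0.0876
```

```bash
python3 -m inch '[{"x":1,"y":0.75,"z":0,"yaw":0},{"x":1,"y":0.75,"z":0,"yaw":0},{"x":1,"y":0.75,"z":0,"yaw":0},{"x":1,"y":0.75,"z":0,"yaw":0},{"x":1,"y":0.75,"z":0,"yaw":0}]' | sed -n 2,3p
python3 -m inch '[{"x":1,"y":0.75,"z":0,"yaw":0},{"x":1,"y":0.75,"z":0,"yaw":0},{"x":1,"y":0.75,"z":0,"yaw":0},{"x":1,"y":0.75,"z":0,"yaw":0},{"x":0,"y":0,"z":0,"yaw":1}]' | sed -n 2,3p
python3 -m inch '[{"x":0,"y":0,"z":0,"yaw":1},{"x":0,"y":0,"z":0,"yaw":1},{"x":0,"y":0,"z":0,"yaw":1},{"x":0,"y":0,"z":0,"yaw":1},{"x":0,"y":0,"z":0,"yaw":1}]'| sed -n 2,3p
python3 -m inch '[{"x":0,"y":0,"z":0,"yaw":1},{"x":0,"y":0,"z":0,"yaw":1},{"x":0,"y":0,"z":0,"yaw":1},{"x":0,"y":0,"z":0,"yaw":1},{"x":0,"y":0,"z":0,"yaw":1}]'| sed -n 2,3p
python3 -m inch '[{"x":0,"y":0,"z":0,"yaw":1},{"x":0,"y":0,"z":0,"yaw":1},{"x":0,"y":0,"z":0,"yaw":1},{"x":0,"y":0,"z":0,"yaw":1},{"x":0,"y":0,"z":0,"yaw":1}]'| sed -n 2,3p
python3 -m inch '[{"x":0,"y":0,"z":0,"yaw":1},{"x":0,"y":0,"z":0,"yaw":1},{"x":0,"y":0,"z":0,"yaw":1},{"x":0,"y":0,"z":0,"yaw":1},{"x":0,"y":0,"z":0,"yaw":1}]'
```

```text
tcp_pos: [0.5091, 0.183, 0.2316]
eef_rot: [179.3, 0.1, -24.4]
tcp_pos: [0.5717, 0.0631, 0.2309]
eef_rot: [179.2, 0.1, -28.4]
tcp_pos: [0.5713, 0.0587, 0.2281]
eef_rot: [178.9, -0.0, -49.8]
tcp_pos: [0.5699, 0.0581, 0.2259]
eef_rot: [178.7, -0.4, -70.9]
tcp_pos: [0.5684, 0.0578, 0.2238]
eef_rot: [178.7, -0.9, -92.0]
time_s: 3.43
tcp_pos: [0.567, 0.0574, 0.2217]
eef_rot: [178.9, -1.4, -113.1]
contact_force: [0.7, -0.6, -0.9]
gripper_width: 0.0876
```

```bash
python3 -m inch '[{"x":0,"y":0,"z":0,"yaw":0.95},{"x":0,"y":0,"z":-0.02,"yaw":0.95}]'; python3 - <<'E'
from h import *
import json
i=r.camera_info("wrist");p,d=r.capture("wrist");cv2.imwrite("pics/w1.png",p[:,:,::-1]);np.save("pics/w1d.npy",d)
json.dump({k:np.array(v).tolist() for k,v in i.items()},open("pics/w1.json","w"))
E
```

```text
time_s: 3.6
tcp_pos: [0.5663, 0.0573, 0.2213]
eef_rot: [179.1, -1.6, -121.1]
contact_force: [-0.5, -0.4, -0.2]
gripper_width: 0.0875
```

View pics/w1.png

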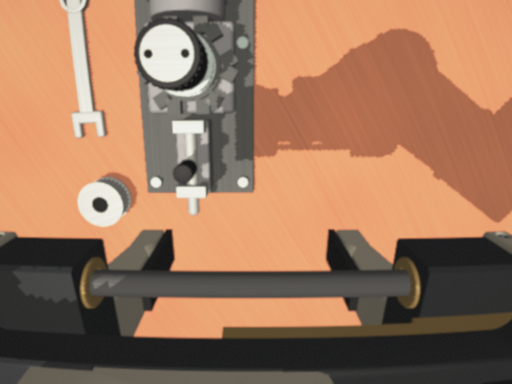

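Wrist view: the cap top is at about (167,54) with pin holes at (149,53) and (185,53). The knob top is at about (184,171), and the guides at (188,127) and (191,191). Next I get world positions.

```bash
cat > tool.py <<'E'
from h import *
from scipy.spatial.transform import Rotation as Ro
def delta(target):
    s=r.get_state();R=Ro.from_euler("xyz",s["eef_rot"],degrees=True).as_matrix()
    return R.T@(np.array(target)-s["tcp_pos"])/.025
E
python3 - <<'E'
from tool import *
import json
i=json.load(open("pics/w1.json"));p=cv2.imread("pics/w1.png");g=cv2.cvtColor(p,cv2.COLOR_BGR2GRAY)
m=(g[:100,120:215]>165).astype(np.uint8);hs=cv2.cvtColor(p,cv2.COLOR_BGR2HSV)[:100,120:215];m&=(hs[...,1]<60)
n,l,st,c=cv2.connectedComponentsWithStats(m);k=1+np.argmax(st[1:,4]);print(st[k],c[k])
cn=max(cv2.findContours((l==k).astype(np.uint8),0,1)[0],key=cv2.contourArea);e=cv2.fitEllipse(cn);print(e)
cap=onz(i,np.array(e[0])+(120,0),.141);print("cap",cap)
# knob: dark blob
sub=g[150:186,165:205];mk=(sub<60).astype(np.uint8);n,l,st,c=cv2.connectedComponentsWithStats(mk)
for k in range(1,n):
    if st[k,4]>40: print("knob",st[k]+[165,150,0,0,0],c[k]+(165,150))
for uv in((184,170),(184,172)):print(uv,onz(i,uv,.109))
a,b=onz(i,(149,53),.141),onz(i,(185,53),.141);print("holes",a,b,(a+b)/2)
x=onz(i,(188,127),.072)-onz(i,(191,191),.072);print("guides dir",np.degrees(np.arctan2(-x[1],-x[0])),onz(i,(188,127),.072),onz(i,(191,191),.072))
print("tool y jaw dir")
E
```

```text
[  19   24   55   58 2353] [46.33786655 52.77688058]
((46.31127166748047, 52.79108810424805), (53.40207290649414, 57.042057037353516), 164.7202911376953)
cap [ 0.55768362 -0.067813    0.141     ]
knob [179 161  18  16 126] [189.57936508 166.07936508]
(184, 170) [0.60296091 0.01077901 0.109     ]
(184, 172) [0.60396197 0.01224542 0.109     ]
holes [ 0.56811444 -0.0742276   0.141     ] [ 0.54662163 -0.06074118  0.141     ] [ 0.55736803 -0.06748439  0.141     ]
guides dir 58.679855174879734 [ 0.58656177 -0.01912007  0.072     ] [0.6196047  0.03518299 0.072     ]
tool y jaw dir
```

```bash
python3 - <<'E'
from tool import *
print(delta([.605,.0122,.215]),delta([.605,.0122,.091]))
E
```

```text
[ 0.72838395 -2.26317911  0.23945511] [ 0.58689922 -2.34252962  5.19680174]
```

```bash
python3 -m inch '[{"x":0.2,"y":-0.78,"z":0,"yaw":0},{"x":0.2,"y":-0.78,"z":0,"yaw":0},{"x":0.2,"y":-0.78,"z":0,"yaw":0},{"x":0,"y":0,"z":0.9,"yaw":0},{"x":0,"y":0,"z":0.9,"yaw":0}]' 0 10
python3 -m inch '[{"x":0,"y":0,"z":0.9,"yaw":0},{"x":0,"y":0,"z":0.6,"yaw":0},{"x":0,"y":0,"z":0,"yaw":0}]'; python3 - <<'E'
from tool import *
print(delta([.605,.0122,.091]))
i=r.camera_info("wrist");p,d=r.capture("wrist");cv2.imwrite("pics/w2.png",p[:,:,::-1])
E
```

```text
time_s: 4.07
tcp_pos: [0.6111, 0.0126, 0.1788]
eef_rot: [179.4, -1.3, -120.8]
contact_force: [-0.0, 0.8, -1.5]
gripper_width: 0.0601
time_s: 4.32
tcp_pos: [0.608, 0.0106, 0.1349]
eef_rot: [179.1, -1.6, -120.6]
contact_force: [-0.2, 0.3, -0.2]
gripper_width: 0.0448
[-0.04077256  0.10736975  1.75922396]
```

View pics/w2.png

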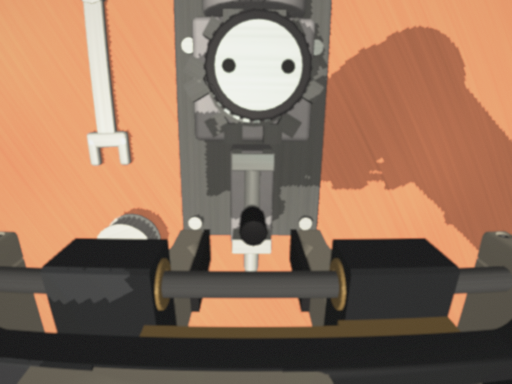

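The knob top at (253,222) lies between the open fingers, centred at about 251. I go down and grip.

```bash
python3 -m inch '[{"x":0,"y":0.05,"z":0.85,"yaw":0},{"x":0,"y":0.03,"z":0.85,"yaw":0}]'
python3 -m inch '[{"x":0,"y":0,"z":-0.02,"yaw":0},{"x":0,"y":0,"z":-0.02,"yaw":0},{"x":0,"y":0,"z":-0.02,"yaw":0}]' -1 15
python3 -m inch '[{"x":0,"y":0,"z":-0.02,"yaw":0},{"x":0,"y":0,"z":-0.02,"yaw":0}]'; python3 -c "
from tool import *
print(r.get_state()['tcp_pos'],delta([.557+.0365+.0021,-.068+.0607+.0036,.091]))"
```

```text
time_s: 4.53
tcp_pos: [0.6098, 0.0118, 0.0989]
eef_rot: [179.5, -1.2, -120.4]
contact_force: [-0.3, -0.0, -0.3]
gripper_width: 0.0438
time_s: 4.78
tcp_pos: [0.6093, 0.0118, 0.1006]
eef_rot: [179.4, -1.3, -120.3]
contact_force: [0.5, -0.3, -0.4]
gripper_width: 0.0291
time_s: 4.95
tcp_pos: [0.6067, 0.0129, 0.1024]
eef_rot: [179.2, -1.4, -120.3]
contact_force: [-1.6, 3.3, -14.2]
gripper_width: 0.0175
[0.60669661 0.01290612 0.10243502] [0.78632501 0.04076425 0.47695231]
```

```bash
python3 -m inch '[{"x":0.2,"y":0,"z":0.05,"yaw":0},{"x":0.2,"y":0,"z":0,"yaw":0},{"x":0.2,"y":0,"z":0,"yaw":0}]'
python3 -m inch '[{"x":0.12,"y":0,"z":0,"yaw":0},{"x":0.1,"y":0,"z":0,"yaw":0}]'
```

```text
time_s: 5.2
tcp_pos: [0.5997, 0.0016, 0.1024]
eef_rot: [179.2, -1.2, -120.3]
contact_force: [2.7, 1.2, -12.9]
gripper_width: 0.0174
time_s: 5.37
tcp_pos: [0.5971, -0.0031, 0.1025]
eef_rot: [179.2, -1.0, -120.3]
contact_force: [3.5, 16.5, -11.8]
gripper_width: 0.0172
```

```bash
python3 -m inch '[{"x":0.15,"y":0,"z":0.05,"yaw":0},{"x":0.15,"y":0,"z":0.05,"yaw":0}]'
python3 -m inch '[{"x":0.2,"y":0,"z":0.0,"yaw":0},{"x":0.2,"y":0,"z":0,"yaw":0}]'
```

```text
time_s: 5.53
tcp_pos: [0.5971, -0.0034, 0.1023]
eef_rot: [179.5, -0.2, -120.4]
contact_force: [-0.8, 20.9, -0.9]
gripper_width: 0.0172
time_s: 5.7
tcp_pos: [0.596, -0.0048, 0.1031]
eef_rot: [179.7, 0.6, -120.3]
contact_force: [6.7, 18.5, -14.3]
gripper_width: 0.0177
```

```bash
python3 -m inch '[{"x":0,"y":0,"z":0,"yaw":0},{"x":0,"y":0,"z":0,"yaw":0},{"x":0,"y":0,"z":0,"yaw":0}]' 0
python3 -m inch '[{"x":0,"y":0,"z":-1,"yaw":0},{"x":0,"y":0,"z":-1,"yaw":0},{"x":-0.5,"y":0,"z":-1,"yaw":0},{"x":-0.5,"y":0,"z":-1,"yaw":0}]' 1
python3 - <<'E'
from tool import *
import json
i=r.camera_info("wrist");p,d=r.capture("wrist");cv2.imwrite("pics/w3.png",p[:,:,::-1])
json.dump({k:np.array(v).tolist() for k,v in i.items()},open("pics/w3.json","w"))
E
```

```text
time_s: 5.95
tcp_pos: [0.5975, -0.0043, 0.1062]
eef_rot: [179.9, 0.8, -120.2]
contact_force: [0.6, 0.2, -0.6]
gripper_width: 0.0318
time_s: 6.28
tcp_pos: [0.6054, 0.0113, 0.2067]
eef_rot: [179.5, 0.2, -120.4]
contact_force: [2.0, 0.5, -0.1]
gripper_width: 0.0585
```

View pics/w3.png

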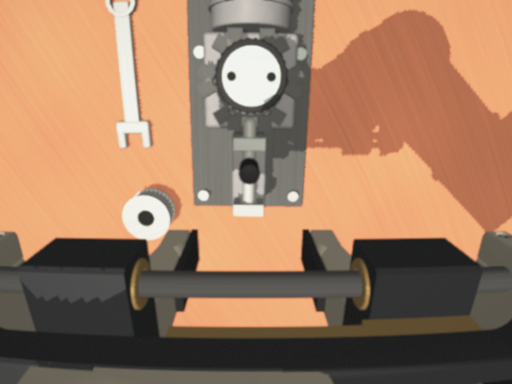

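The rod now reaches the disc at (249,125). The knob top is at about (249,166) and the cap top at (251,76).

```bash
python3 - <<'E'
from tool import *
import json
i=json.load(open("pics/w3.json"));p=cv2.imread("pics/w3.png");g=cv2.cvtColor(p,cv2.COLOR_BGR2GRAY)
m=((g[:115,205:300]>165)&(cv2.cvtColor(p,cv2.COLOR_BGR2HSV)[:115,205:300,1]<60)).astype(np.uint8)
cn=max(cv2.findContours(m,0,1)[0],key=cv2.contourArea);e=cv2.fitEllipse(cn);print(e)
cap=onz(i,np.array(e[0])+(205,0),.141);print("cap",cap)
mk=(g[145:200,230:270]<45).astype(np.uint8);n,l,st,c=cv2.connectedComponentsWithStats(mk);print(st[1:]+[230,145,0,0,0])
for v in(164,166,168):
    k=onz(i,(249,v),.109);print(v,k,np.linalg.norm((k-cap)[:2]))
c=p[100:210,190:310];cv2.imwrite("pics/c3.png",cv2.resize(c,None,fx=5,fy=5,interpolation=cv2.INTER_CUBIC))
E
```

```text
((45.77259826660156, 75.3695297241211), (58.18690490722656, 60.725948333740234), 6.566643714904785)
cap [ 0.55765491 -0.06796776  0.141     ]
[[241 159  17  23 198]
 [246 174   1   1   1]]
164 [ 0.59222427 -0.0110581   0.109     ] 0.06658641264056887
166 [ 0.59306649 -0.00962539  0.109     ] 0.06824816216122857
168 [ 0.5939119  -0.00818725  0.109     ] 0.06991622580791534
```

View pics/c3.png

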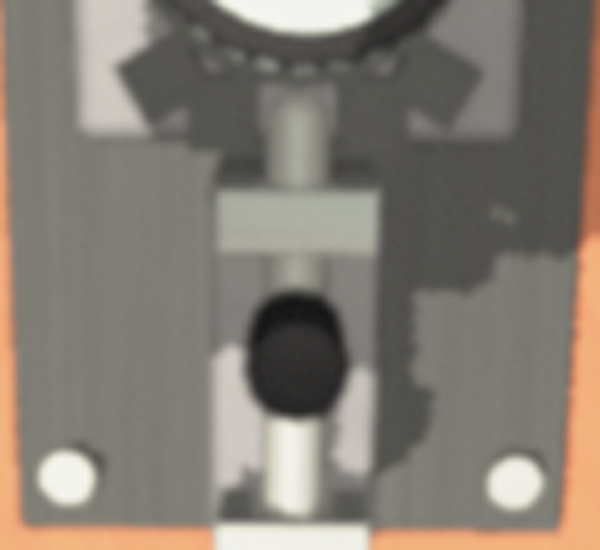

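The knob top ellipse at about pixel (249,173) puts it ~75 mm from the axis, so the bolt is home. Now the cap.

```bash
python3 - <<'E'
from tool import *
s=r.get_state();print(s["tcp_pos"],s["eef_rot"],s["joints"],s["gripper_width"])
print(delta([.5577,-.068,.2]),delta([.5577,-.068,.122]))
E
python3 -m inch '[{"x":0.95,"y":0,"z":0,"yaw":0},{"x":0.95,"y":0,"z":0,"yaw":0},{"x":0.95,"y":0,"z":0,"yaw":0},{"x":0.8,"y":0,"z":0,"yaw":0}]' 1
python3 -c "
from tool import *
s=r.get_state();print(s['tcp_pos'],s['eef_rot'],delta([.5577,-.068,.122]))"
```

```text
[0.60924539 0.01277959 0.212734  ] [ 179.89092748    0.43256922 -120.31045396] [ 19.31632094  15.31763407  -9.97185698  -0.40266922 -64.45216136
 -49.45352468] 0.06209044105051374
[3.83379612 0.14832718 0.48071303] [3.85735113 0.14238789 3.60061845]
time_s: 6.67
tcp_pos: [0.5662, -0.0672, 0.2184]
eef_rot: [-179.6, 0.6, -120.0]
contact_force: [1.0, -0.1, -0.5]
gripper_width: 0.0859
[ 0.5662201  -0.06719683  0.21839304] [-179.56216231    0.64039572 -120.01315911] [0.24137085 0.30847308 3.85101984]
```

```bash
python3 -m inch '[{"x":0.2,"y":0.25,"z":0.2,"yaw":-1},{"x":0,"y":0,"z":0.5,"yaw":-1},{"x":0,"y":0,"z":0.5,"yaw":-1},{"x":0,"y":0,"z":0.5,"yaw":-1},{"x":0,"y":0,"z":0.5,"yaw":-1}]' 1
python3 -c "
from tool import *
s=r.get_state();print(s['tcp_pos'],s['eef_rot'],s['joints'],delta([.5577,-.068,.122]))"
```

```text
time_s: 7.08
tcp_pos: [0.5578, -0.0764, 0.1695]
eef_rot: [-178.7, 0.4, -99.6]
contact_force: [-0.0, 0.5, -0.0]
gripper_width: 0.0878
[ 0.55780805 -0.07636206  0.16949548] [-178.73453079    0.36457134  -99.59058101] [ 12.21366018  12.48421865 -20.17581153   0.15868159 -56.02973288
 -21.89542805] [-0.31699225  0.10197663  1.90008579]
```

```bash
python3 -m inch '[{"x":-0.3,"y":0.1,"z":0,"yaw":0},{"x":0,"y":0,"z":0,"yaw":0}]'
python3 -c "
from tool import *
s=r.get_state();print(s['tcp_pos'],s['eef_rot'],delta([.5577,-.068,.122]))"
```

```text
time_s: 7.25
tcp_pos: [0.555, -0.0699, 0.1682]
eef_rot: [-178.9, 0.2, -99.6]
contact_force: [-0.3, 0.6, 1.0]
gripper_width: 0.0875
[ 0.55496134 -0.06989122  0.1682491 ] [-178.89513963    0.24110952  -99.58609317] [-0.08504941 -0.05972264  1.85183417]
```

```bash
python3 -m inch '[{"x":-0.05,"y":-0.06,"z":0.9,"yaw":0},{"x":0,"y":0,"z":0.85,"yaw":0},{"x":0,"y":0,"z":0,"yaw":0}]'
python3 -c "
from tool import *
s=r.get_state();print(s['tcp_pos'],s['eef_rot'],delta([.5577,-.068,.122]))"
```

```text
time_s: 7.5
tcp_pos: [0.5596, -0.0689, 0.1278]
eef_rot: [-178.5, 0.3, -99.9]
contact_force: [-1.1, -0.5, -0.1]
gripper_width: 0.088
[ 0.55961186 -0.0689057   0.12782153] [-178.53460381    0.28009472  -99.88075538] [-0.02142897  0.08748767  0.2308067 ]
```

```bash
python3 -m inch '[{"x":0,"y":0.08,"z":0.22,"yaw":0},{"x":0,"y":0,"z":0,"yaw":0}]'
python3 -m inch '[{"x":0,"y":0,"z":0,"yaw":0},{"x":0,"y":0,"z":0,"yaw":0},{"x":0,"y":0,"z":0,"yaw":0},{"x":0,"y":0,"z":0,"yaw":0}]' -1 50
python3 -c "
from tool import *
s=r.get_state();print(s['tcp_pos'],s['eef_rot'],s['moment'],s['contact_force'],delta([.5577,-.068,.122]))"
```

```text
time_s: 7.67
tcp_pos: [0.5583, -0.0686, 0.1238]
eef_rot: [-178.5, 0.3, -100.0]
contact_force: [-1.2, -0.3, -0.7]
gripper_width: 0.0875
time_s: 8.0
tcp_pos: [0.5603, -0.0685, 0.1279]
eef_rot: [-178.2, 0.3, -100.0]
contact_force: [0.8, -0.0, -0.3]
gripper_width: 0.0665
[ 0.56025757 -0.06851078  0.12790116] [-178.18590766    0.30756002 -100.00930895] [ 0.11597314  0.05224625 -0.01903459] [ 0.81364567 -0.03579412 -0.2948901 ] [-0.00107223  0.11171732  0.23263537]
```

```bash
python3 -m inch '[{"x":0,"y":0.1,"z":0.24,"yaw":0},{"x":0,"y":0.02,"z":0.04,"yaw":0},{"x":0,"y":0.02,"z":0.04,"yaw":0},{"x":0,"y":0.02,"z":0.04,"yaw":0}]' 
python3 -c "
from tool import *
s=r.get_state();print(s['tcp_pos'],s['eef_rot'],s['moment'],s['contact_force'],delta([.5577,-.068,.122]))"
```

```text
time_s: 8.33
tcp_pos: [0.5572, -0.0677, 0.1203]
eef_rot: [-178.0, 0.3, -100.0]
contact_force: [-0.2, 0.2, 9.4]
gripper_width: 0.0476
[ 0.55723541 -0.06774376  0.12025487] [-178.02091305    0.33787286  -99.99148377] [ 0.29179579  0.38852311 -0.00892112] [-0.16644126  0.18504256  9.37433082] [ 0.00645809 -0.02248024 -0.06910936]
```

```bash
for k in 1; do python3 -m inch '[{"x":0,"y":0,"z":0,"yaw":-1},{"x":0,"y":0,"z":0,"yaw":-1}]'; done
python3 -c "
from tool import *
s=r.get_state();print(s['moment'],s['joints'][5])"
python3 -m inch '[{"x":0,"y":0,"z":0,"yaw":-1},{"x":0,"y":0,"z":0,"yaw":-1}]'
python3 -c "
from tool import *
s=r.get_state();print(s['moment'],s['joints'][5])"
```

```text
time_s: 8.5
tcp_pos: [0.5577, -0.0677, 0.1214]
eef_rot: [-177.9, 0.0, -91.9]
contact_force: [-0.3, 1.3, 0.7]
gripper_width: 0.0476
[ 0.42495133  0.38882391 -0.13665313] -15.684318795677317
time_s: 8.67
tcp_pos: [0.5578, -0.0673, 0.1218]
eef_rot: [-177.9, -0.2, -83.5]
contact_force: [-0.8, 1.5, 3.2]
gripper_width: 0.0476
[ 0.7565301   0.30179005 -0.08262574] -7.3122651680051165
```

It gives counter-clockwise, with low torque and a slight rise. I go on that way.

```bash
python3 -m inch '[{"x":0,"y":0,"z":0,"yaw":-1},{"x":0,"y":0,"z":0,"yaw":-1},{"x":0,"y":0,"z":0,"yaw":-1},{"x":0,"y":0,"z":0,"yaw":-1},{"x":0,"y":0,"z":0,"yaw":-1}]'
python3 -c "
from tool import *
s=r.get_state();print(s['moment'],s['joints'][5])"
python3 -m inch '[{"x":0,"y":0,"z":-0.01,"yaw":-1},{"x":0,"y":0,"z":-0.01,"yaw":-1},{"x":0,"y":0,"z":-0.01,"yaw":-1},{"x":0,"y":0,"z":-0.01,"yaw":-1},{"x":0,"y":0,"z":-0.01,"yaw":-1}]'
python3 -c "
from tool import *
s=r.get_state();print(s['moment'],s['joints'][5])"
```

```text
time_s: 9.08
tcp_pos: [0.5581, -0.0659, 0.1225]
eef_rot: [-178.0, -0.9, -62.5]
contact_force: [-1.1, 0.1, 4.6]
gripper_width: 0.048
[ 0.0620807   0.86859253 -0.16919878] 13.675376258922403
time_s: 9.5
tcp_pos: [0.5571, -0.0658, 0.1236]
eef_rot: [-178.5, -1.5, -41.5]
contact_force: [-0.1, 2.3, 0.7]
gripper_width: 0.0477
[ 0.70170311  0.48732776 -0.03302368] 34.66087435884524
```

```bash
python3 -m inch '[{"x":0,"y":0,"z":-0.01,"yaw":-1},{"x":0,"y":0,"z":-0.01,"yaw":-1},{"x":0,"y":0,"z":-0.01,"yaw":-1},{"x":0,"y":0,"z":-0.01,"yaw":-1},{"x":0,"y":0,"z":-0.01,"yaw":-1}]'
python3 -c "
from tool import *
s=r.get_state();print(s['moment'],s['joints'][5])"
python3 -m inch '[{"x":0,"y":0,"z":-0.01,"yaw":-1},{"x":0,"y":0,"z":-0.01,"yaw":-1},{"x":0,"y":0,"z":-0.01,"yaw":-1},{"x":0,"y":0,"z":-0.01,"yaw":-1},{"x":0,"y":0,"z":-0.01,"yaw":-1}]'
python3 -c "
from tool import *
s=r.get_state();print(s['moment'],s['joints'][5])"
```

```text
time_s: 9.92
tcp_pos: [0.5565, -0.0665, 0.1247]
eef_rot: [-179.2, -1.9, -20.5]
contact_force: [0.2, -0.0, 0.6]
gripper_width: 0.0474
[-0.0679939  -0.02565714 -0.07503717] 55.65115057384678
time_s: 10.33
tcp_pos: [0.5561, -0.0665, 0.1251]
eef_rot: [-180.0, -2.1, 0.5]
contact_force: [-0.1, 0.4, 0.2]
gripper_width: 0.0473
[ 0.04206174  0.23705621 -0.04205123] 76.66457823342293
```

```bash
python3 -m inch '[{"x":0,"y":0,"z":-0.01,"yaw":-1},{"x":0,"y":0,"z":-0.01,"yaw":-1}]'
python3 -m inch '[{"x":0.01,"y":0,"z":-0.3,"yaw":0},{"x":0.01,"y":0,"z":-0.3,"yaw":0}]'
python3 -c "
from tool import *
s=r.get_state();print(s['moment'],s['joints'][5])"
```

```text
time_s: 10.5
tcp_pos: [0.5555, -0.0668, 0.1252]
eef_rot: [179.7, -2.0, 9.0]
contact_force: [0.6, -3.4, -0.7]
gripper_width: 0.0472
time_s: 10.67
tcp_pos: [0.554, -0.0672, 0.1388]
eef_rot: [179.7, -1.7, 9.0]
contact_force: [-0.1, -0.4, -2.0]
gripper_width: 0.0475
[-0.01314172  0.03341208  0.07435468] 85.1654105578182
```

It lifts freely (−2 N is the cap's weight plus a little). I lift on.

```bash
python3 -m inch '[{"x":0.03,"y":0,"z":-0.8,"yaw":0},{"x":0.03,"y":0,"z":-0.8,"yaw":0},{"x":0.03,"y":0,"z":-0.8,"yaw":0},{"x":0,"y":0,"z":-0.6,"yaw":0},{"x":0,"y":0,"z":0,"yaw":0}]'
python3 - <<'E'
from tool import *
for n in("wrist","scene","top"):
    p,d=r.capture(n)
    if n=="scene":p=cv2.resize(p[90:260,180:320],None,fx=4,fy=3.5 if 0 else 3.5) if 0 else cv2.resize(p[100:250,180:320],None,fx=4,fy=4)
    cv2.imwrite(f"pics/{n}4.png",p[:,:,::-1])
s=r.get_state();print({k:np.round(v,3).tolist() for k,v in s.items()})
E
```

```text
time_s: 11.08
tcp_pos: [0.5531, -0.0665, 0.2198]
eef_rot: [179.7, -1.7, 8.3]
contact_force: [0.6, 0.8, -0.6]
gripper_width: 0.0473
{'time_s': 11.233, 'joints': [13.565, 9.401, -17.646, 0.381, -61.618, 84.576], 'qd': [-0.044, 1.052, -1.017, -0.051, 0.114, 0.411], 'joint_torque': [0.025, -43.473, 29.516, 7.029, 0.146, -0.049], 'tcp_pos': [0.551, -0.066, 0.216], 'eef_rot': [179.788, -1.361, 8.32], 'contact_force': [-0.118, -0.892, -1.92], 'moment': [-0.045, 0.082, 0.044], 'gripper_width': 0.047}
```

View pics/scene4.png

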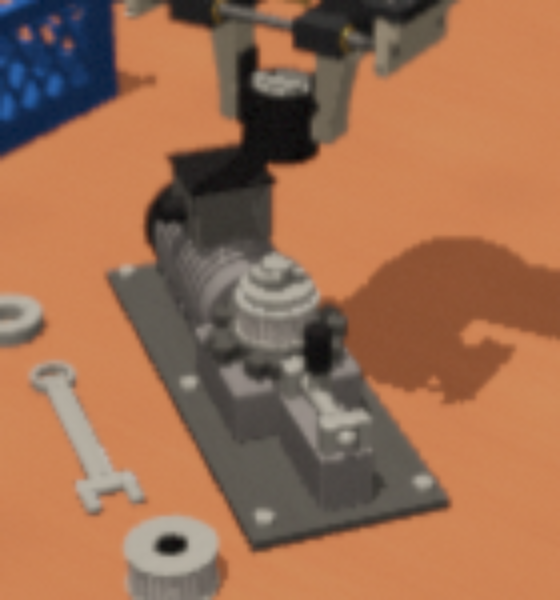

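View pics/wrist4.png

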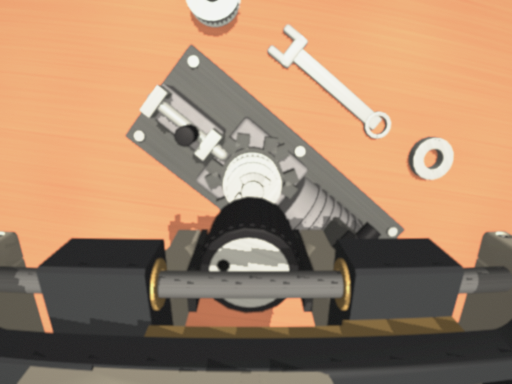

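The cap is in the gripper, well clear of the spindle. The bolt nose sits in the notch, and the wrench, bearing and spare pulley look untouched. I let it settle, check and hand in.

```bash
python3 - <<'E'
from tool import *
import json
a=cv2.imread("pics/top0.png")
for k in range(6):
    p,d=r.capture("top")
s=r.get_state();print({k:np.round(s[k],3).tolist() for k in("time_s","qd","tcp_pos","eef_rot","contact_force","gripper_width")})
b=p[:,:,::-1];df=cv2.absdiff(a,b.copy()).max(2)
for n,(u,v) in dict(pulley=(250,138),wrench=(315,170),bearing=(375,199)).items(): print(n,(df[v-12:v+12,u-14:u+14]>40).sum())
cv2.imwrite("pics/top5.png",b)
i=r.camera_info("top")
pt=np.linalg.inv(i["pose"])@np.array([.5577+.515*.075,-.068+.857*.075,.109,1]);print("home knob px",(np.array(i["mtx"])@(pt[:3]/pt[2]))[:2])
cv2.imwrite("pics/c5.png",cv2.resize(b[120:270,200:390],None,fx=4,fy=4,interpolation=cv2.INTER_CUBIC))
E
```

```text
{'time_s': 11.533, 'qd': [-0.037, -0.055, 0.308, 0.025, 0.004, -0.012], 'tcp_pos': [0.551, -0.067, 0.215], 'eef_rot': [179.751, -1.271, 8.383], 'contact_force': [-0.31, 0.428, -1.233], 'gripper_width': 0.048}
pulley 515
wrench 637
bearing 586
home knob px [250.34906119 193.10403814]
```

View pics/c5.png

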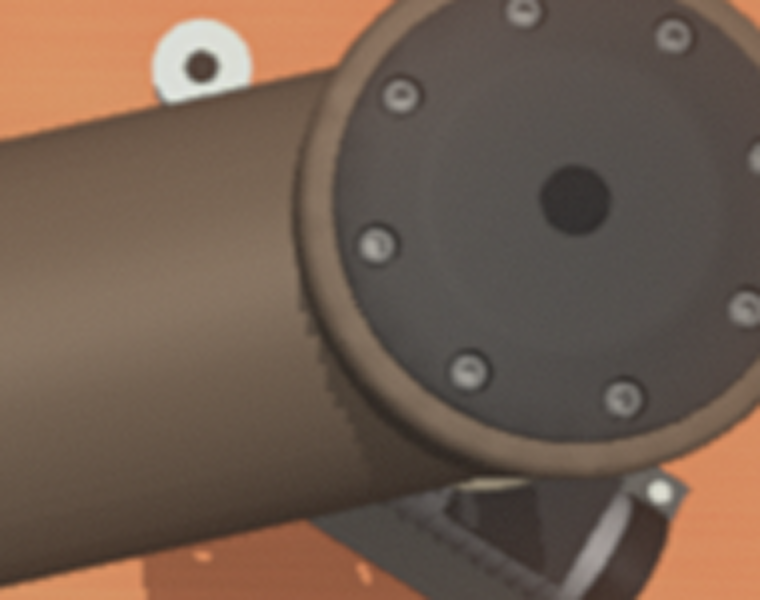

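The arm blocks the top view, so that difference check says nothing. I check with the scene and wrist views instead.

```bash
python3 - <<'E'
from tool import *
a=cv2.imread("pics/scene0.png");b=r.capture("scene")[0][:,:,::-1]
df=cv2.absdiff(a,b.copy()).max(2)
for n,(u,v,w,h) in dict(pulley=(223,240,16,14),wrench=(201,209,16,22),bearing=(181,180,12,9)).items(): print(n,(df[v-h:v+h,u-w:u+w]>40).sum())
i=r.camera_info("wrist");p=r.capture("wrist")[0]
ins=np.array([.5577,-.068]);
def px(P):
    q=(np.linalg.inv(i["pose"])@np.append(P,1))[:3];s=q[:2]/q[2];s=s*(1+i["k1"]*s@s);m=np.array(i["mtx"]);return s*[m[0,0],m[1,1]]+m[:2,2]
for d in(.069,.075,.081):
    print(d,px([*(ins+d*np.array([.515,.857])),.109]))
g=p[110:155,160:215].min(2);n,l,st,c=cv2.connectedComponentsWithStats((g<45).astype(np.uint8));print(st[1:]+[160,110,0,0,0],c[1:]+[160,110])
E
```

```text
pulley 0
wrench 0
bearing 0
0.069 [188.25948152 138.88880921]
0.075 [182.4285326  134.28996499]
0.081 [176.56741583 129.66766531]
[[187 123  10  15  61]] [[192.78688525 129.1147541 ]]
```

```bash
python3 -c "
from plant import r
s=r.get_state();print(s['time_s'],s['tcp_pos'],s['eef_rot'],s['gripper_width']);print(r.close_job())"
```

```text
11.6333 [ 0.55146499 -0.06672784  0.21541293] [179.75247897  -1.30328368   8.38613841] 0.04739515823730726
the job is handed in; nothing more can be done
None
```

The cap is off and held in the gripper, the bolt is home, and the job was handed in at 11.6 s.

- **Bolt:** I gripped the knob and slid it about 20 mm until it stopped, at roughly 20 N. Images put the knob 73–75 mm from the spindle axis, against 75 mm when home, with the nose in the notch.
- **Thread:** Counter-clockwise, the first direction I tried, gave at once with only about 0.15 N m of torque. I turned the cap about 109° (1.9 rad) and it then lifted straight off.
- **Final pose:** The cap's underside is at about 190 mm, roughly 76 mm above the spindle end. The gripper reads 47 mm on the 48 mm cap, and the arm is nearly still. By my estimate the cap is within about 1° of level. The tool itself is tilted 1.3°, because the arm drifted a little with each move.
- **Bystanders:** Comparing the scene camera before and after shows no change at the wrench, spare pulley or bearing.

Two checks were weak:
- **Top camera:** its before/after comparison was no use because the arm blocks the view.
- **Knob in the last wrist picture:** my automatic detection picked up only the knob's shaded side, so I read its top by eye there.

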